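Dock the basket and throw its latch

TASK

At the sorting bench one of the two white baskets is not docked yet: with the fingertips, push it fully home against the back stop of its dock, and then push that dock's latch lever over past its centre so that it snaps across and its bar drops in front of the basket. Only push: do not lift the basket or its carton, and leave the other dock with its basket and the scanner and tape roll on the bench as they are.

Things in the scene. Friction and masses are not known exactly. Their poses are not given: they have to be found in the camera images.
- dock_a: The open dock to work on (fixed; left or right one). Plate 280 x 170 x 6 mm on the bench. +x points into the dock, away from the robot; +y left; z up. Origin: bench level, under the centre of a docked basket. Plate x -185..+95 mm; side guides: inner faces y +-74, x -75..+80, tops 36 mm up; back stop face x = +80, 56 mm high. Latch bracket (26 mm square, 62 mm high) at x -91, y +98.
- basket_a_center (a point): Centre (half-way up) of the undocked basket: open, white, perforated, 160 (x) x 140 (y) x 60 mm high, walls 4 mm, 0.2 to 0.35 kg, loose on dock_a's plate between the guides (4 mm play a side). Starts 40 to 80 mm short of home and slides in the dock's +x. Home: this point at dock x = 0, y = 0, 36 mm above the bench, near wall at dock x = -80 mm. A small carton lies in it.
- carton_a_center (a point): Centre of the loose carton in that basket: cardboard, 60 x 45 x 35 mm. To be left in the basket.
- latch_a (a joint): Latch lever of dock_a, rad: 0 open (start), 1.4 locked. Hinge along dock x, at dock x -91, y +98, z 50 mm. 10 mm round steel arms: handle 85 mm, leaning 0.7 rad to dock +y at 0 and 0.7 to -y at 1.4; bar 60 mm, upright at 0, level across the lane at 1.4 (6 mm off a docked basket; lands on one not home). Over-centre spring: 4 N at the knob to start, none at 0.7, then it snaps to 1.4.
- latch_a_knob (a point): Centre of the 22 mm round black knob on the end of latch_a's handle. Open: dock x = -91, y = +153 mm, 115 mm above the bench; highest in mid-swing, 135 mm; locked: y = +43 mm, 115 mm above the bench.
- dock_b: The other dock, same shape and axes as dock_a (fixed), its basket already docked and latched. Leave alone.
- basket_b_center (a point): Centre of the docked basket, same as the other, also with a carton in it. Leave alone.
- latch_b (a joint): Latch lever of dock_b, same as latch_a, locked (1.4). Leave alone.
- latch_b_knob (a point): Centre of the knob of latch_b, 115 mm above the bench.
- scanner_center (a point): Centre of a loose handheld scanner lying on the bench, 160 x 60 x 34 mm. Leave alone.
- tape_center (a point): Centre of a loose roll of tape lying flat, 90 mm across, 48 mm high. Leave alone.
Mind the look-alikes: they are no part of the job. What is shaped like the part that bears basket_a_center but black or pink is not meant.

How it is judged:
By the outcome, as a careful person would: the job done as asked, in the order asked, and still so for the second after the job is handed in, with the robot touching nothing.
It also fails if it takes over 45 s, if anything falls off the work surface, if the arm or the gripper's body presses on something with over 40 N, if the wrist force passes 120 N, or if a joint passes its speed limit or range.

ROBOT

A 7-joint arm with a two-finger parallel gripper is mounted at the origin on the work surface. World frame = base frame: x ahead of the robot, y to its left, z up, the work surface at z = 0. Lengths are in m, angles in rad, forces in N, time in s.
With the tool pointing down it reaches from about 0.4 to 0.875 m from the base axis. Payload 19.3 kg.
Tool frame: the origin (TCP) lies at the very end of the fingers, on their centre line; the grasp point (between the pads) lies 19 mm behind it; z points along the fingers, y is the direction in which the jaws open and shut (so a half turn about z gives the same grasp; the last joint's range is limited). The gripper opens to 85 mm and grips with 20 to 120 N. Pads are 22 mm wide; open, the fingers measure 114 mm over their backs; the gripper's body (76 mm by 85 mm) begins 54 mm behind the grasp point. The pads swing forward as they close: fully open they stand 13 mm farther back than shut.
Start: joints at [1.096, 0.521, -0.036, 1.599, 0.021, 1.021, -0.113], TCP at [0.246, -0.574, 0.231] pointing down, gripper open.
Joint ranges: [-2.91, 2.91], [-0.3, 2.13], [-1.5, 1.42], [0.17, 2.43], [-1.26, 4.41], [0.16, 1.93], [-2.52, 2.52]. Speed limits (rad/s): [1.89, 1.89, 2.39, 2.39, 3.01, 3.01, 3.01].

INTERFACE

Orientations are given as [roll, pitch, yaw] about the fixed x, y, z axes, in that order (R = Rz(yaw) Ry(pitch) Rx(roll)).
In Python, from workcell import bot, vision, job_done gives the robot as it stands.
- The arm moves only by the tool arm_command, never from a script. Its arguments are lists of equal length, an entry for each row: "gripper": the finger opening in cm, from 0 to 8.54; "slide": the shift along the tool's x, y, z in cm, a list of three; "turn": the turn, a rotation vector about the tool's x, y, z in degrees, a list of three. A call has 1 to 5 rows; each row is the pose to reach, as a shift and turn from the pose commanded when the call began, along the tool's axes at that moment; what a row does not reach only later rows make up. A row lasts 1/8 s, in which the tool goes at most 62.5 mm and 10.7 degrees, less where a joint would pass 70% of its speed; a pose out of reach is approached as far as the arm can. A call with a gripper value outside its range is refused whole. The fingers move at their own pace and stop on an object; "force" is the grip in N (left out, the last holds). Time passes only in rows, so rows that repeat a pose let the fingers close. It gives the time, the measured TCP pose, the force and the opening at its end, in the units of the state.
- bot.observe(): the state, without advancing time (a new reading comes with each control period).
- vision.grab_frame(name): name is "scene" or "top" or "wrist"; returns the picture (480x640x3 uint8, blue, green, red); there is no depth.
- vision.camera_model(name): a dict with "mtx" (3x3 intrinsics, pixels), "k1" (the pictures are not rectified: a ray, as slopes to the right and down, at radius r is drawn at 1 + k1 r^2 times it, then the intrinsics apply), "T" (4x4, takes a point from camera to world coordinates). Camera axes: x right, y down, z forward; pixel columns grow to the right and rows downward; lengths in m; the calibration is good to about 2 mm. A picture is of the moment at which its call begins: read the wrist's pose just before it. camera_model takes no time and is no camera call; for the wrist camera it gives the pose at the moment of the call.
- job_done(): hands the job in, once; it reports no verdict.
The state is a dict: "clock": time; "qpos": joint angles; "qd": joint speeds; "joint_efforts": joint torques, N m; "position": TCP position; "tool_rot": TCP orientation; "force": force on the tool from outside, world axes, zero at the start; "moment": the same for the moment, N m; "grip_width": finger opening in m.
Only numpy, scipy, OpenCV 4.12 (cv2) and the standard library are available. Lean on these libraries where they do the work, as an engineer would, in place of code of your own. Each camera call takes 0.05 s, during which the arm holds its last target. There are 200 camera calls.

## Working session

There is one attempt and no reset: what is moved stays moved. The work goes in short steps, Python scripts to look and compute and a tool call to move; the robot and the scene stay as the last step left them, time stands still between calls to the robot, and variables do not carry over. Pictures are saved under pics/ and viewed, about 8 in all and at most 12, crops included, and the job is handed in when it is done.

Besides the shell and the picture viewer there is one more tool, called after "Request:" by a JSON object that holds its "method" and its "body". arm_command: Moves the arm, as the interface text tells. Its arguments: {"type":"object","properties":{"gripper":{"type":"array","items":{"type":"number"}},"slide":{"type":"array","items":{"type":"array","items":{"type":"number"}}},"turn":{"type":"array","items":{"type":"array","items":{"type":"number"}}},"force":{"type":"number"}},"required":["gripper","slide","turn"]}

```bash
mkdir -p pics; ls
python3 - <<'E'
from workcell import bot, vision
import cv2, numpy as np
for n in("scene","top"):
    cv2.imwrite(f"pics/{n}0.png",vision.grab_frame(n))
    m=vision.camera_model(n); print(n,np.round(m["mtx"],1).tolist(),m["k1"],np.round(m["T"],3).tolist())
s=bot.observe(); print(s["clock"],s["position"],s["tool_rot"],s["force"],s["grip_width"])
E
```

```text
pics
scene [[511.6, 0.0, 310.0], [0.0, 511.6, 241.3], [0.0, 0.0, 1.0]] -0.009161763813658805 [[-0.616, 0.651, -0.443, 1.011], [0.787, 0.52, -0.331, 0.392], [0.015, -0.553, -0.833, 1.096], [0.0, 0.0, 0.0, 1.0]]
top [[573.6, 0.0, 324.7], [0.0, 573.6, 243.2], [0.0, 0.0, 1.0]] -0.11238291954402178 [[-0.013, -0.988, 0.153, 0.24], [-1.0, 0.01, -0.021, 0.017], [0.019, -0.153, -0.988, 1.658], [0.0, 0.0, 0.0, 1.0]]
0.1 [ 0.24600018 -0.57425501  0.23080478] [-3.14064478e+00  8.15125431e-05  4.04797691e-01] [-0.09880444  0.74093586 -0.51157499] 0.08535450366838283
```

View pics/scene0.png

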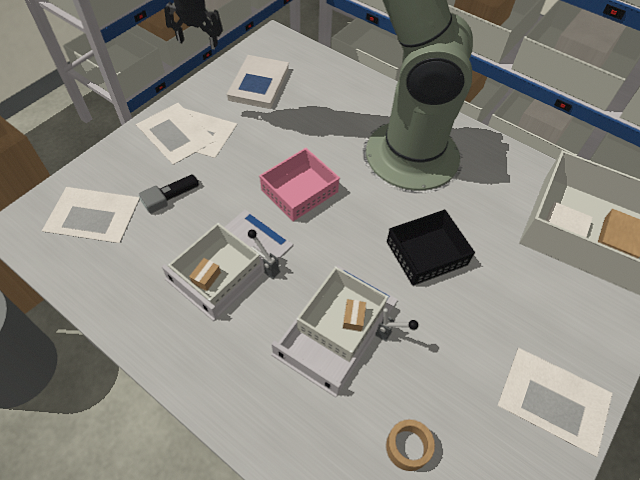

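View pics/top0.png

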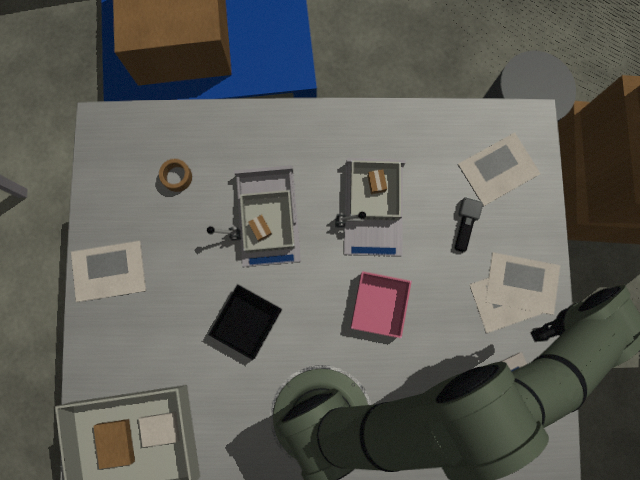

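Top view: the open dock is the left one, with its basket at (268,220) short of the stop and its knob at (210,230). Look-alikes are the docked white basket (375,190), black basket (245,322) and pink basket (381,306). By the description it is the white one at (268,220). I'll check that in a close crop.

```bash
python3 - <<'E'
import cv2, numpy as np
a=cv2.imread("pics/top0.png")[160:275,190:310]; b=cv2.imread("pics/scene0.png")[260:400,265:445]
a=cv2.resize(a,None,fx=5,fy=5,interpolation=cv2.INTER_CUBIC)
cv2.imwrite("pics/crop1.png",a)
E
cat > h.py <<'E'
import numpy as np, cv2
from workcell import bot, vision
def ray(m,u,v):
    d=cv2.undistortPoints(np.array([[[u,v]]],float),m["mtx"],np.array([m["k1"],0,0,0,0]))[0,0]
    T=np.array(m["T"]); return T[:3,3],T[:3,:3]@np.array([d[0],d[1],1])
def plane(m,u,v,z):
    o,d=ray(m,u,v); return o+d*(z-o[2])/d[2]
def proj(m,p):
    T=np.array(m["T"]); c=T[:3,:3].T@(np.array(p)-T[:3,3])
    return cv2.projectPoints(c.reshape(1,1,3),np.zeros(3),np.zeros(3),m["mtx"],np.array([m["k1"],0,0,0,0]))[0].ravel()
E
```

```text
(no output)
```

View pics/crop1.png

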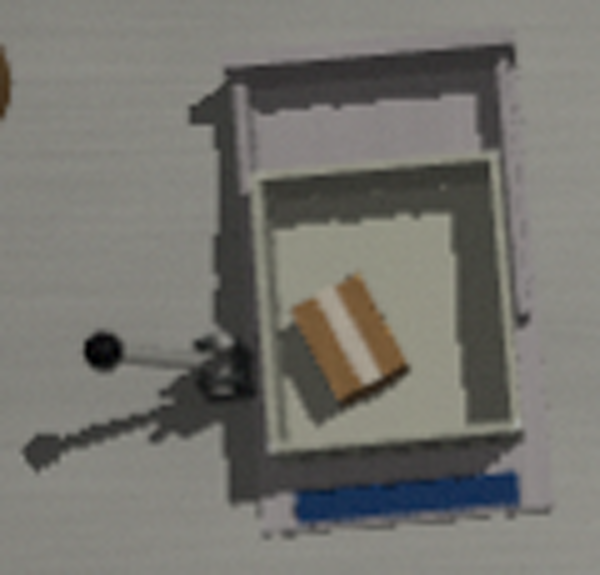

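The crop shows an open white basket with a carton, short of the back stop, with the lever open to the left. The knob is at crop (103,350), the rim corners at (254,178), (497,153), (521,430) and (270,452), and the plate's near edge runs from (262,535) to (550,510).

Run:
```python
from h import *
m=vision.camera_model("top")
P={"rimTL":(254,178,.066),"rimTR":(497,153,.066),"rimBR":(521,430,.066),"rimBL":(270,452,.066),"stopL":(228,72,.056),"stopR":(513,47,.056),"plBL":(262,535,.006),"plBR":(550,510,.006),"knob":(103,350,.115)}
Q={k:plane(m,(u+.5)/5-.5+190,(v+.5)/5-.5+160,z) for k,(u,v,z) in P.items()}
for k,q in Q.items(): print(k,np.round(q,4))
q=lambda k:Q[k][:2]
ang=lambda d:np.degrees(np.arctan2(d[1],d[0]))
print("yaw edges",[ang(q(a)-q(b)) for a,b in(("rimTL","rimBL"),("rimTR","rimBR"))],[ang(q(a)-q(b))-90 for a,b in(("rimTL","rimTR"),("stopL","stopR"),("plBL","plBR"))])
bc=sum(q(k) for k in("rimTL","rimTR","rimBR","rimBL"))/4
print("basket c",bc,"sizes",np.linalg.norm(q("rimTL")-q("rimBL")),np.linalg.norm(q("rimTL")-q("rimTR")))
ms=vision.camera_model("scene")
yaw=np.radians(np.mean([ang(q(a)-q(b)) for a,b in(("rimTL","rimBL"),("rimTR","rimBR"))]+[ang(q(a)-q(b))-90 for a,b in(("stopL","stopR"),("plBL","plBR"))]))
X=np.array([np.cos(yaw),np.sin(yaw)]);Y=np.array([-X[1],X[0]])
o1=(q("plBL")+q("plBR"))/2+.185*X; o2=q("knob")+.091*X-.153*Y; o3=(q("stopL")+q("stopR"))/2-.08*X
print("yaw",np.degrees(yaw),"origins plate,knob,stop",o1,o2,o3,"basket in dock(plate origin)",[((bc-o)@X,(bc-o)@Y) for o in(o1,o2)])
print("scene check knob px",proj(ms,Q["knob"]), "rim",[proj(ms,Q[k]).round(0) for k in("rimTL","rimTR","rimBR","rimBL")])
# blob knob in scene
img=cv2.imread("pics/scene0.png"); c=img[310:340,400:425].max(2); ys,xs=np.where(c<50); print("knob scene",xs.mean()+400,ys.mean()+310,len(xs))
```

```text
rimTL [0.6266 0.2208 0.066 ]
rimTR [0.6398 0.0823 0.066 ]
rimBR [0.48   0.0694 0.066 ]
rimBL [0.4689 0.2102 0.066 ]
stopL [0.6921 0.2379 0.056 ]
stopR [0.7052 0.0734 0.056 ]
plBL [0.4291 0.2218 0.006 ]
plBR [0.4419 0.0548 0.006 ]
knob [0.5192 0.2963 0.115 ]
yaw edges [np.float64(3.8492633240630685), np.float64(4.631035551747344)] [np.float64(5.425557438554492), np.float64(4.565952855244518), np.float64(4.405717054440672)]
basket c [0.5538311  0.14566901] sizes 0.15804733901548304 0.13908792748516327
yaw 4.3629921963739005 origins plate,knob,stop [0.61994767 0.15235767] [0.62155855 0.15066528] [0.61886792 0.14953671] basket in dock(plate origin) [(np.float64(-0.06643380402061887), np.float64(-0.0016394568782050834)), (np.float64(-0.06791126655301585), np.float64(0.000170568667285827))]
scene check knob px [412.24187722 323.97330307] rim [array([351., 350.]), array([296., 317.]), array([335., 265.]), array([388., 295.])]
knob scene 413.0 324.2857142857143 63
```

```bash
cat > go.py <<'E'
import sys
from h import *
from scipy.spatial.transform import Rotation as R
YAW=np.radians(4.4); O=np.array([.620,.151])
def dock(x,y): return O+np.array([[np.cos(YAW),-np.sin(YAW)],[np.sin(YAW),np.cos(YAW)]])@[x,y]
def world2dock(p): 
    d=np.array(p)[:2]-O; return np.array([d@[np.cos(YAW),np.sin(YAW)],d@[-np.sin(YAW),np.cos(YAW)]])
G=R.from_euler("xyz",[np.pi,0,YAW])
def rel(targets):
    s=bot.observe(); r=R.from_euler("xyz",s["tool_rot"])
    print("t",s["clock"],"pos",s["position"].round(4),"dock",(1000*world2dock(s["position"])).round(1),"F",np.round(s["force"],1))
    for p in targets: print(np.round(p,3),"slide",(100*r.inv().apply(np.array(p)-s["position"])).round(2),"turn",np.degrees((r.inv()*G).as_rotvec()).round(2))
E
python3 -c "
from go import *
rel([[.46,-.3,.231],[*dock(-.185,0),.2],[*dock(-.185,0),.03]])"
```

```text
t 0.1 pos [ 0.246  -0.5743  0.2308] dock [-428.5 -694.4] F [-0.1  0.7 -0.5]
[ 0.46  -0.3    0.231] slide [ 3.047e+01 -1.678e+01 -1.000e-02] turn [-5.000e-02  1.000e-02  1.879e+01]
[0.436 0.137 0.2  ] slide [ 45.43 -57.89   3.13] turn [-5.000e-02  1.000e-02  1.879e+01]
[0.436 0.137 0.03 ] slide [ 45.43 -57.88  20.13] turn [-5.000e-02  1.000e-02  1.879e+01]
```

Request:
{"method": "arm_command", "body": {"gripper": [0,0,0,0,0], "slide": [[5,-2.7,0],[10.5,-5.5,0],[15.5,-8.5,0],[20.5,-11.2,0],[25.5,-14,0]], "turn": [[0,0,4],[0,0,8],[0,0,12],[0,0,16],[0,0,18.8]], "force": 40}}

```text
clock: 0.72
position: [0.4262, -0.3437, 0.2312]
tool_rot: [-3.141, 0.0, 0.075]
force: [1.0, -0.4, -0.1]
grip_width: -0.0001
```

```bash
python3 -c "
from go import *
rel([[.46,-.3,.231],[*dock(-.185,0),.2],[*dock(-.185,0),.03]])"
```

```text
t 0.725 pos [ 0.4262 -0.3437  0.2312] dock [-231.2 -478.4] F [ 1.  -0.4 -0.1]
[ 0.46  -0.3    0.231] slide [ 3.69 -4.11  0.02] turn [-0.01  0.01 -0.12]
[0.436 0.137 0.2  ] slide [  4.51 -47.85   3.12] turn [-0.01  0.01 -0.12]
[0.436 0.137 0.03 ] slide [  4.52 -47.85  20.12] turn [-0.01  0.01 -0.12]
```

Request:
{"method": "arm_command", "body": {"gripper": [0,0,0,0,0], "slide": [[1.5,-5,0],[3,-10.5,0],[4,-16,0],[4.5,-21.5,0],[4.5,-27,0]], "turn": [[0,0,0],[0,0,0],[0,0,0],[0,0,0],[0,0,0]]}}

```text
clock: 1.35
position: [0.4494, -0.0709, 0.2312]
tool_rot: [-3.142, 0.0, 0.077]
force: [0.5, -0.6, -0.4]
grip_width: -0.0
```

Request:
{"method": "arm_command", "body": {"gripper": [0,0,0,0,0], "slide": [[0,-5.5,1],[0,-11,2],[0,-16,3],[0,-20.8,3],[0,-20.8,3]], "turn": [[0,0,0],[0,0,0],[0,0,0],[0,0,0],[0,0,0]]}}

```text
clock: 1.98
position: [0.433, 0.1379, 0.2011]
tool_rot: [-3.141, 0.0, 0.082]
force: [-0.6, -0.7, -0.5]
grip_width: 0.0
```

Run:
```python
from go import *
rel([[*dock(-.185,0),.2],[*dock(-.185,0),.03]])
cv2.imwrite("pics/w1.png",vision.grab_frame("wrist"))
```

```text
t 1.975 pos [0.433  0.1379 0.2011] dock [-187.5    1.3] F [-0.6 -0.7 -0.5]
[0.436 0.137 0.2  ] slide [0.25 0.13 0.11] turn [-0.06  0.02  0.28]
[0.436 0.137 0.03 ] slide [ 0.25  0.15 17.11] turn [-0.06  0.02  0.28]
```

View pics/w1.png

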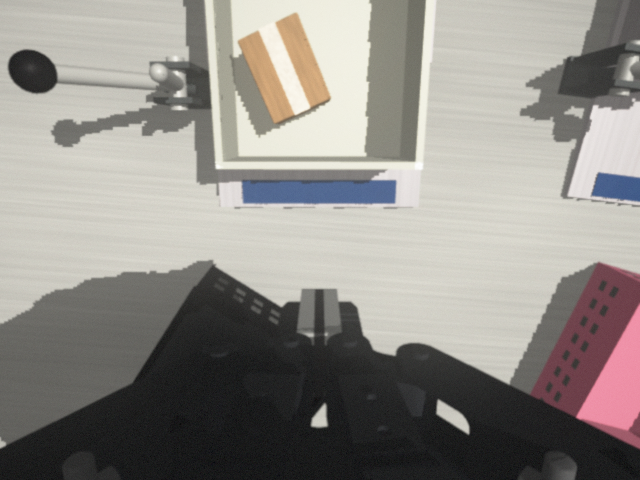

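Wrist view: the basket's near rim is at row 165, the plate's label at (320,192), and the fingers at (320,320). The black basket's edge is near (210–280, 265–320), so I'll check clearance to it and measure the rim.

Run:
```python
from go import *
m=vision.camera_model("top")
im=cv2.imread("pics/top0.png"); g=(im[270:375,195:295].max(2)<45).astype(np.uint8)
c=max(cv2.findContours(g,0,1)[0],key=cv2.contourArea).reshape(-1,2)+[195,270]
w=np.array([plane(m,*p,.06)[:2] for p in c.astype(float)]); d=np.array([world2dock(p) for p in w])*1000
print("black max dock x",d[d[:,0].argmax()],"y range",d[:,1].min(),d[:,1].max(),"right-most",d[d[:,1].argmin()])
mw=vision.camera_model("wrist")
for u,v,z in((220,166,.066),(420,166,.066),(33,72,.115)): print(1000*world2dock(plane(mw,u,v,z)))
```

```text
black max dock x [-241.93492499   96.52133253] y range -17.72362169665392 186.2073689041368 right-most [-318.79618163  -17.7236217 ]
[-144.57950801   68.51907281]
[-144.19811948  -69.32559956]
[-90.28274074 153.98928733]
```

The wrist view agrees with the top estimate: near wall at dock x ≈ -145, knob at (-90,154). The black basket is clear of the fingers. Lowering now.

Request:
{"method": "arm_command", "body": {"gripper": [0,0,0,0,0], "slide": [[0.2,0.1,5],[0.2,0.1,10],[0.2,0.1,14],[0.2,0.1,17],[0.2,0.1,17]], "turn": [[0,0,0],[0,0,0],[0,0,0],[0,0,0],[0,0,0]]}}

```text
clock: 2.65
position: [0.4347, 0.1324, 0.03]
tool_rot: [3.14, 0.003, 0.076]
force: [1.5, 0.3, 0.5]
grip_width: -0.0
```

Request:
{"method": "arm_command", "body": {"gripper": [0,0,0,0,0], "slide": [[1,0,0],[2,0,0],[3,0,0],[4,0,0],[5,0,0]], "turn": [[0,0,0],[0,0,0],[0,0,0],[0,0,0],[0,0,0]]}}

```text
clock: 3.28
position: [0.4861, 0.1376, 0.0314]
tool_rot: [3.142, 0.0, 0.077]
force: [-3.1, -0.4, 1.4]
grip_width: -0.0001
```

```bash
python3 -c "
from go import *
rel([[*dock(-.1,0),.03],[*dock(-.09,0),.03]])"
```

```text
t 3.275 pos [0.4861 0.1376 0.0314] dock [-134.5   -3.1] F [-3.1 -0.4  1.4]
[0.52  0.143 0.03 ] slide [ 3.45 -0.31  0.14] turn [ 0.    0.01 -0.01]
[0.53  0.144 0.03 ] slide [ 4.45 -0.31  0.14] turn [ 0.    0.01 -0.01]
```

In contact with light friction, about 3 N. Continuing more slowly near home.

Request:
{"method": "arm_command", "body": {"gripper": [0,0,0,0,0], "slide": [[0.8,-0.1,0],[1.6,-0.2,0],[2.3,-0.3,0],[3,-0.3,0],[3.5,-0.3,0]], "turn": [[0,0,0],[0,0,0],[0,0,0],[0,0,0],[0,0,0]]}}

```text
clock: 3.9
position: [0.5207, 0.1433, 0.0313]
tool_rot: [-3.142, -0.0, 0.077]
force: [-3.0, 0.3, 2.4]
grip_width: 0.0002
```

Request:
{"method": "arm_command", "body": {"gripper": [0,0,0,0], "slide": [[0.2,0,0],[0.4,0,0],[0.5,0,0],[0.6,0,0]], "turn": [[0,0,0],[0,0,0],[0,0,0],[0,0,0]]}}

```text
clock: 4.4
position: [0.5262, 0.1438, 0.0313]
tool_rot: [-3.142, 0.0, 0.077]
force: [-1.7, 0.1, -0.7]
grip_width: -0.0001
```

```bash
python3 -c "
from go import *
rel([[*dock(-.09,0),.03]])"
```

```text
t 4.4 pos [0.5262 0.1438 0.0313] dock [-94.1   0. ] F [-1.7  0.1 -0.7]
[0.53  0.144 0.03 ] slide [0.41 0.   0.13] turn [-0.    0.   -0.01]
```

Request:
{"method": "arm_command", "body": {"gripper": [0,0,0], "slide": [[0.1,0,0],[0.2,0,0],[0.3,0,0]], "turn": [[0,0,0],[0,0,0],[0,0,0]]}}

```text
clock: 4.78
position: [0.5293, 0.144, 0.0313]
tool_rot: [-3.142, -0.0, 0.077]
force: [-1.7, -0.6, -0.8]
grip_width: 0.0
```

Request:
{"method": "arm_command", "body": {"gripper": [0,0,0], "slide": [[0.1,0,0],[0.2,0,0],[0.2,0,0]], "turn": [[0,0,0],[0,0,0],[0,0,0]]}}

```text
clock: 5.15
position: [0.5306, 0.1441, 0.0312]
tool_rot: [3.141, 0.001, 0.077]
force: [-6.6, -0.4, 2.7]
grip_width: 0.0003
```

Request:
{"method": "arm_command", "body": {"gripper": [0,0,0], "slide": [[0.1,0,0],[0.2,0,0],[0.2,0,0]], "turn": [[0,0,0],[0,0,0],[0,0,0]]}}

```text
clock: 5.52
position: [0.5306, 0.1441, 0.031]
tool_rot: [3.141, 0.005, 0.077]
force: [-19.8, -0.7, 12.2]
grip_width: -0.0001
```

Run:
```python
from go import *
rel([])
im=vision.grab_frame("scene"); cv2.imwrite("pics/s2.png",cv2.resize(im[230:400,240:460],None,fx=3.5,fy=3.5,interpolation=cv2.INTER_CUBIC))
```

```text
t 5.525 pos [0.5306 0.1441 0.031 ] dock [-89.7  -0. ] F [-19.8  -0.7  12.2]
```

View pics/s2.png

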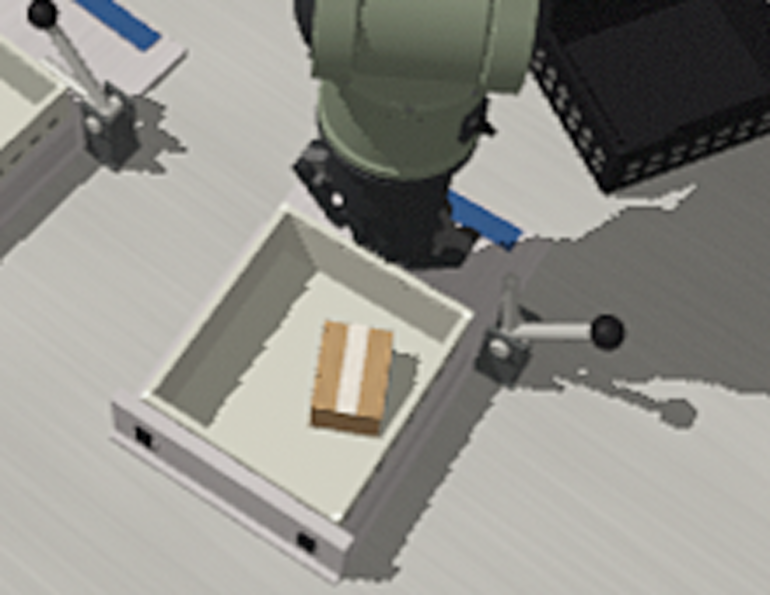

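The scene view shows the basket against the stop (far rim at the stop from crop (130,400) to (345,540)), the carton inside and the lever still open. The tool stalled at 20 N at dock x ≈ -90, as expected for home. Next: back off, rise, and go to the outside of the knob.

Request:
{"method": "arm_command", "body": {"gripper": [0,0,0,0,0], "slide": [[-1.5,0,0],[-3,0,0],[-3,0,-5],[-3,0,-11],[-3,0,-17]], "turn": [[0,0,0],[0,0,0],[0,0,0],[0,0,0],[0,0,0]]}}

```text
clock: 6.2
position: [0.5033, 0.142, 0.2034]
tool_rot: [-3.141, -0.001, 0.077]
force: [1.1, -0.4, 0.0]
grip_width: -0.0002
```

Request:
{"method": "arm_command", "body": {"gripper": [0,0,0,0,0], "slide": [[1,-5,0],[2,-10,0],[2.5,-15,0],[2.5,-20.5,0],[2.5,-20.5,0]], "turn": [[0,0,0],[0,0,0],[0,0,0],[0,0,0],[0,0,0]]}}

```text
clock: 6.82
position: [0.5109, 0.3531, 0.2011]
tool_rot: [-3.139, 0.0, 0.082]
force: [-0.3, -0.5, 0.4]
grip_width: -0.0004
```

Run:
```python
from go import *
rel([[*dock(-.091,.2),.104]])
im=vision.grab_frame("top"); a=cv2.resize(im[160:275,190:310],None,fx=5,fy=5,interpolation=cv2.INTER_CUBIC)
cv2.imwrite("pics/t2.png",a)
```

```text
t 6.825 pos [0.5109 0.3531 0.2011] dock [-93.3 209.9] F [-0.3 -0.5  0.4]
[0.514 0.343 0.104] slide [0.23 1.01 9.71] turn [-0.14  0.02  0.3 ]
```

View pics/t2.png

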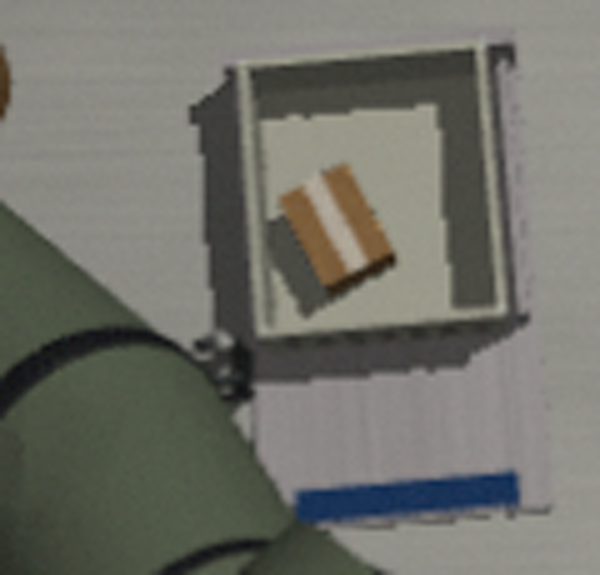

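The top view shows the basket home, with its far rim under the stop at rows 45–70 and its near rim at rows 315–338. Lowering beside the knob.

Request:
{"method": "arm_command", "body": {"gripper": [0,0,0,0], "slide": [[0,0,4],[0,0,8],[0,0,9.7],[0,0,9.7]], "turn": [[0,0,0],[0,0,0],[0,0,0],[0,0,0]]}}

```text
clock: 7.38
position: [0.5126, 0.3477, 0.104]
tool_rot: [3.141, 0.001, 0.076]
force: [-0.1, 1.1, 1.5]
grip_width: -0.0004
```

```bash
python3 -c "
from go import *
rel([[*dock(-.091,.18),.104],[*dock(-.091,.12),.11],[*dock(-.091,.108),.11]])"
```

```text
t 7.375 pos [0.5126 0.3477 0.104 ] dock [-92.  204.3] F [-0.1  1.1  1.5]
[0.515 0.323 0.104] slide [0.1  2.43 0.  ] turn [ 0.04  0.05 -0.05]
[0.52  0.264 0.11 ] slide [ 0.1   8.43 -0.59] turn [ 0.04  0.05 -0.05]
[0.521 0.252 0.11 ] slide [ 0.1   9.63 -0.59] turn [ 0.04  0.05 -0.05]
```

Request:
{"method": "arm_command", "body": {"gripper": [0,0,0,0,0], "slide": [[0.1,1.2,0],[0.1,2.4,0],[0.1,3.4,-0.1],[0.1,4.4,-0.2],[0.1,5.4,-0.3]], "turn": [[0,0,0],[0,0,0],[0,0,0],[0,0,0],[0,0,0]]}}

```text
clock: 8.0
position: [0.5185, 0.2968, 0.1097]
tool_rot: [-3.137, -0.004, 0.078]
force: [-1.5, 3.8, 2.8]
grip_width: 0.0001
```

Request:
{"method": "arm_command", "body": {"gripper": [0,0,0,0,0], "slide": [[0,0.9,-0.1],[0,1.8,-0.2],[0,2.7,-0.3],[0,3.5,-0.3],[0,4.2,-0.3]], "turn": [[0,0,0],[0,0,0],[0,0,0],[0,0,0],[0,0,0]]}}

```text
clock: 8.62
position: [0.5209, 0.2519, 0.1102]
tool_rot: [3.141, 0.0, 0.076]
force: [0.1, 0.3, -0.5]
grip_width: 0.0002
```

Run:
```python
from go import *
rel([[*dock(-.091,.108),.11],[*dock(-.091,.095),.11]])
im=vision.grab_frame("scene"); cv2.imwrite("pics/s3.png",cv2.resize(im[230:400,240:460],None,fx=3.5,fy=3.5,interpolation=cv2.INTER_CUBIC))
```

```text
t 8.625 pos [0.5209 0.2519 0.1102] dock [-91.1 108.2] F [ 0.1  0.3 -0.5]
[0.521 0.252 0.11 ] slide [0.01 0.02 0.02] turn [ 0.02  0.02 -0.02]
[0.522 0.239 0.11 ] slide [0.01 1.32 0.02] turn [ 0.02  0.02 -0.02]
```

View pics/s3.png

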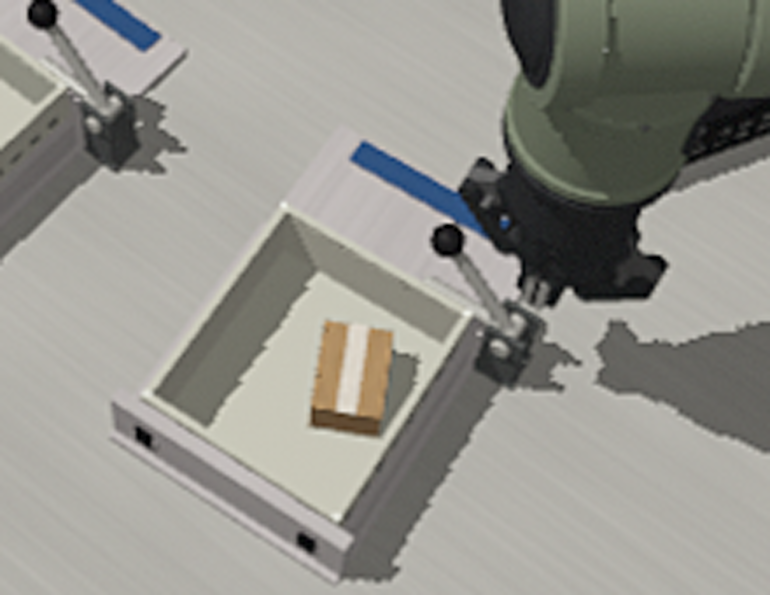

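The scene view shows the lever snapped across (knob at crop (447,240)) with the same lean as the other dock's lever. I'll retreat the way I came, then rise and check.

Request:
{"method": "arm_command", "body": {"gripper": [0,0,0,0,0], "slide": [[0,-4,0],[0,-9,0],[0,-12,-4],[0,-14,-9],[0,-14,-12]], "turn": [[0,0,0],[0,0,0],[0,0,0],[0,0,0],[0,0,0]]}}

```text
clock: 9.3
position: [0.5096, 0.3945, 0.2325]
tool_rot: [-3.14, -0.001, 0.079]
force: [0.0, -0.8, 0.3]
grip_width: -0.0003
```

Request:
{"method": "arm_command", "body": {"gripper": [0,0,0,0], "slide": [[-2,-4,0],[-4,-8,0],[-6,-10,0],[-6,-10,0]], "turn": [[0,0,0],[0,0,0],[0,0,0],[0,0,0]]}}

```text
clock: 9.8
position: [0.4403, 0.4894, 0.2301]
tool_rot: [-3.141, 0.001, 0.081]
force: [0.0, 0.7, 0.2]
grip_width: -0.0002
```

Run:
```python
from go import *
rel([])
im=vision.grab_frame("scene"); cv2.imwrite("pics/s4.png",im)
ms=vision.camera_model("scene"); print("expected locked knob px",proj(ms,[*dock(-.091,.043),.115]))
c=im[285:315,355:380].max(2); ys,xs=np.where(c<50); print("seen",xs.mean()+355,ys.mean()+285,len(xs))
print("expected home rim px",[proj(ms,[*dock(a,b),.066]).round(1).tolist() for a,b in((-.08,.07),(-.08,-.07))])
print("bar tip px",proj(ms,[*dock(-.091,.038),.05]).round(1))
cv2.imwrite("pics/s4c.png",cv2.resize(im[230:400,150:460],(800,439),interpolation=cv2.INTER_CUBIC))
```

```text
t 9.8 pos [0.4403 0.4894 0.2301] dock [-153.2  351.2] F [0.  0.7 0.2]
expected locked knob px [367.19957882 297.11102989]
seen 367.66101694915255 298.22033898305085 59
expected home rim px [[372.9, 317.2], [319.7, 285.8]]
bar tip px [362.2 309.3]
```

View pics/s4c.png

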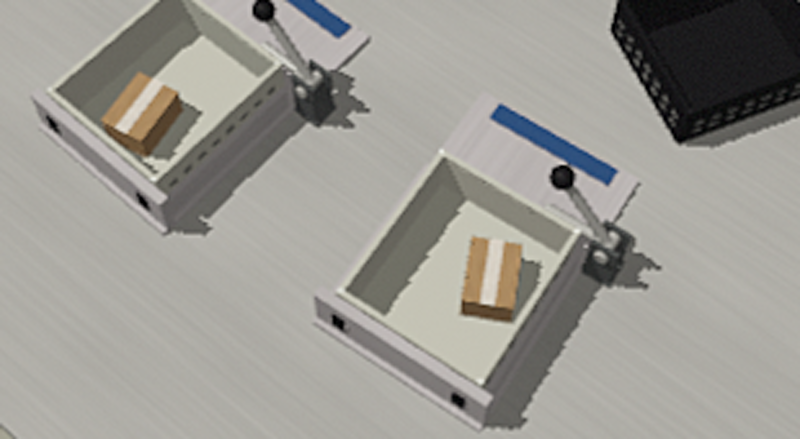

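Both docks now look the same: basket home, lever locked, carton inside, and the robot clear. The knob is seen at (367.7,298.2) and was expected at (367.2,297.1). Handing in.

```bash
python3 -c "
from workcell import job_done
print(job_done())"
```

```text
the job is handed in; nothing more can be done
None
```

The undocked white basket in the left dock is home against its back stop, and that dock's latch is locked. I handed the job in at about 9.8 s on the clock.

- **Basket:** I pushed it with shut fingertips until the tool stalled at about 20 N, at dock x ≈ -90 mm, as expected for home. The top and scene views show it against the stop, with its carton still inside.
- **Latch:** I pushed the knob from outside past its centre, and the lever snapped across. The knob was last seen about 1 px from where it should be when locked, and the lever leans the same way as the other dock's.
- **Robot and surroundings:** The arm is clear of everything, with a force reading below 1 N. The other dock looks as it did at the start. I kept well away from the scanner and tape roll, but did not look at them again at the end.

No check failed or disagreed. The latch bar itself is largely hidden by the basket's wall in the final view, so I judged it from the knob and lever position.

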